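# Put the washed rolling pins back on their stand

## Task

The four rolling pins have dried on the notched rack left of the sink. Move them one by one to the storage stand on the right, each into the cradle made for its length, and lower it in gently until the stubs at both ends rest on the bottoms of the two brass slots; do not drop the pins in from above.

Things in the scene. Friction and masses are not known exactly. Their poses are not given: they have to be found in the camera images.
- pin_a: shortest of four small wooden rolling pins: barrel 62 mm long, 20 mm thick; at each end a dark axle stub 12 mm thick, 20 mm long (102 mm over all). Origin at its centre, on the axis; x along the pin, either way round the same. Lies level across the drying rack's rails in any one of its notches. Under 0.2 kg.
- cradle_a: shortest of four cradles, for pin_a: wooden foot 106x30x8 mm with two brass forks (6 mm rod, centres 82 mm apart), each a U-slot open upward, 16 mm wide, flared to 38 mm between the tips, 82 mm high. Origin under the foot's middle, 12 mm above the worktop; x from fork to fork, z up. Pin seated: axis 52 mm above this origin, barrel between the forks, 7 mm spare at each end.
- pin_b: second shortest of four small wooden rolling pins: barrel 90 mm long, 22 mm thick; at each end a dark axle stub 12 mm thick, 20 mm long (130 mm over all). Origin at its centre, on the axis; x along the pin, either way round the same. Lies level across the drying rack's rails in any one of its notches. Under 0.2 kg.
- cradle_b: second shortest of four cradles, for pin_b: wooden foot 134x30x8 mm with two brass forks (6 mm rod, centres 110 mm apart), each a U-slot open upward, 16 mm wide, flared to 38 mm between the tips, 82 mm high. Origin under the foot's middle, 12 mm above the worktop; x from fork to fork, z up. Pin seated: axis 52 mm above this origin, barrel between the forks, 7 mm spare at each end.
- pin_c: second longest of four small wooden rolling pins: barrel 118 mm long, 24 mm thick; at each end a dark axle stub 12 mm thick, 20 mm long (158 mm over all). Origin at its centre, on the axis; x along the pin, either way round the same. Lies level across the drying rack's rails in any one of its notches. Under 0.2 kg.
- cradle_c: second longest of four cradles, for pin_c: wooden foot 162x30x8 mm with two brass forks (6 mm rod, centres 138 mm apart), each a U-slot open upward, 16 mm wide, flared to 38 mm between the tips, 82 mm high. Origin under the foot's middle, 12 mm above the worktop; x from fork to fork, z up. Pin seated: axis 52 mm above this origin, barrel between the forks, 7 mm spare at each end.
- pin_d: longest of four small wooden rolling pins: barrel 146 mm long, 26 mm thick; at each end a dark axle stub 12 mm thick, 20 mm long (186 mm over all). Origin at its centre, on the axis; x along the pin, either way round the same. Lies level across the drying rack's rails in any one of its notches. Under 0.2 kg.
- cradle_d: longest of four cradles, for pin_d: wooden foot 190x30x8 mm with two brass forks (6 mm rod, centres 166 mm apart), each a U-slot open upward, 16 mm wide, flared to 38 mm between the tips, 82 mm high. Origin under the foot's middle, 12 mm above the worktop; x from fork to fork, z up. Pin seated: axis 52 mm above this origin, barrel between the forks, 7 mm spare at each end.
- drying_rack: fixed pale wooden rack left of the sink: two parallel rails 200 mm long, tops 38 mm high, 36 mm clear between them, with four notches 50 mm apart in which the pins lie crosswise; fingers can reach down between the rails beside a barrel. Origin on the worktop under its middle, x along the rails
- stand_board: fixed dark board 180x310x12 mm on the right that carries the four cradles side by side, 75 mm apart, in any order; a pin too short for a cradle falls through its forks, one too long rides on top. Origin on the worktop under its middle, y along the row. Wall cabinets overhang the back of the worktop: beyond x = 0.59 m, from 0.46 m up

How it is judged:
By the outcome, as a careful person would: the job done as asked, in the order asked, and still so for the second after the job is handed in, with the robot touching nothing.
It also fails if it takes over 112 s, if anything falls off the work surface, if the arm or the gripper's body presses on something with over 40 N, if the wrist force passes 120 N, or if a joint passes its speed limit or range.

## Robot

A 6-joint arm with a two-finger parallel gripper is mounted at the origin on a cart in front of the work surface, level with it; the furniture and walls round the work are solid. World frame = base frame: x ahead of the robot, y to its left, z up, the work surface at z = 0. Lengths are in m, angles in rad, forces in N, time in s.
With the tool pointing down it reaches from about 0.35 to 0.975 m from the base axis. Payload 4.9 kg.
Tool frame: the origin (TCP) lies midway between the tips of the shut fingers; the grasp point (between the pads) lies 19 mm behind it; z points along the fingers, y is the line along which they close (so a half turn about z gives the same grasp; the last joint's range is limited). The gripper opens to 85 mm and grips with 20 to 120 N. Pads are 22 mm wide; open, the fingers measure 114 mm over their backs; the gripper's body (76 mm by 85 mm) begins 54 mm behind the grasp point. The pads swing forward as they close: fully open they stand 13 mm farther back than shut.
Start: joints at [-1.434, 0.053, 1.613, -0, 1.476, -0.119], TCP at [0.158, -0.605, 0.231] pointing down, gripper open.
Joint ranges: [-3.01, 3.01], [-1.01, 2.22], [0.06, 2.58], [-1.02, 4.17], [0.09, 2.62], [-3.14, 3.14]. Speed limits (rad/s): [2.57, 2.57, 3.14, 3.14, 3.14, 3.14].

## Interface

Orientations are given as a unit quaternion [w, x, y, z].
In Python, from plant import state, grab_frame, job_done, cut_out, place_of gives the robot as it stands.
- The arm moves only by the tool jog_arm, never from a script. Its argument "motion" is text: rows parted by semicolons, each of 7 numbers parted by spaces: the opening in per cent of the stroke, from 0 (shut) to 100 (fully open), then the shift along the tool's x, y, z as a fraction of full scale, then the turn, a rotation vector about the tool's x, y, z as a fraction of full scale. A call has exactly 5 rows; each row is the pose to reach, as a shift and turn from the pose commanded when the call began, along the tool's axes at that moment; what a row does not reach only later rows make up. Full scale, the value 1, is 50 cm for a shift and 1.5 rad for a turn. A row lasts 1/8 s, in which the tool goes at most 62.5 mm and 10.7 degrees, less where a joint would pass 70% of its speed; a pose out of reach is approached as far as the arm can. A call with a number of a shift or a turn outside -1 to 1 is refused whole. A call with a gripper value outside its range is refused whole. The fingers move at their own pace and stop on an object; the grip force is fixed at half the most. Time passes only in rows, so rows that repeat a pose let the fingers close, or fill a call up. It gives the time, the measured TCP pose, the force, the opening and the grip force at its end, in the units of the state.
- state(): the state, without advancing time (a new reading comes with each control period).
- grab_frame(name): name is "scene" or "side" or "wrist"; returns a dict with "color" (384x512x3 uint8, red, green, blue), "range_z" (384x512 float32, m along the optical axis (not along the pixel's ray), 0 where there is no reading), "intrinsics" (3x3 intrinsics, pixels), "world_from_camera" (4x4, takes a point from camera to world coordinates). Camera axes: x right, y up, looking along -z (the intrinsics and any distortion apply to the point x, -y, -z); pixel columns grow to the right and rows downward; lengths in m; the calibration is good to about 2 mm. A picture is of the moment at which its call begins.
- job_done(): hands the job in; it is judged then, once.
Trained networks look in the newest picture that a camera, given by its name, has taken for a name from the list of things; names that differ only in an ending like _2 or _b are one class to them, and where a whole thing is asked for, a point or a joint stands for the part that bears it (a point fixed in the world has none). Each returns a list of dicts, best first, with "p" (0 to 1); they miss things now and then, are a little off and sometimes report something else, mostly with a low value. They report only what shows in the picture. A call takes as long as a camera call.
- cut_out(camera, thing): "pixels" (384x512 bool, what is visible of it).
- place_of(camera, thing): "at" ([x, y, z] in m, in world coordinates, good to about 4 mm: a listed point, or the origin of a listed thing).
The state is a dict: "time": time; "joint_pos": joint angles; "joint_vel": joint speeds; "joint_efforts": joint torques, N m; "tool_pos": TCP position; "tool_rot": TCP orientation; "contact_force": force on the tool from outside, world axes, zero at the start; "ft_torque": the same for the moment, N m; "gripper_width": opening from 0.0 (shut) to 1.0 (fully open); "grasp_force": force on a finger pad.
Only numpy, scipy, OpenCV 4.12 (cv2) and the standard library are available. Lean on these libraries where they do the work, as an engineer would, in place of code of your own. Each camera call takes 0.05 s, during which the arm holds its last target. There are 200 camera calls.

## Working session

There is one attempt and no reset: what is moved stays moved. The work goes in short steps, Python scripts to look and compute and a tool call to move; the robot and the scene stay as the last step left them, time stands still between calls to the robot, and variables do not carry over. Pictures are saved under pics/ and viewed, at most 14 in all, crops included, and the job is handed in when it is done.

Besides the shell and the picture viewer there is one more tool, called as a command line: name --argument value ..., lists and objects as JSON in quotes. jog_arm: Moves the arm, as the interface text tells. Shift numbers are shares of 50 cm and turn numbers shares of 1.5 rad, none past 1 either way. Its arguments: {"type":"object","properties":{"motion":{"type":"string"}},"required":["motion"]}

```bash
mkdir -p pics; cat > h.py <<'E'
import numpy as np,cv2
from plant import *
def cloud(f):
    K=f["intrinsics"];z=f["range_z"];v,u=np.mgrid[:z.shape[0],:z.shape[1]]
    P=np.stack([(u-K[0,2])/K[0,0]*z,-(v-K[1,2])/K[1,1]*z,-z],-1)
    T=np.array(f["world_from_camera"]);W=P@T[:3,:3].T+T[:3,3];W[z==0]=np.nan
    return W
def save(f,n): cv2.imwrite(f"pics/{n}.png",f["color"][:,:,::-1])
E
python3 - <<'E'
from h import *
s=state();print({k:np.round(v,3) for k,v in s.items()})
a=grab_frame("scene");b=grab_frame("side");save(a,"scene");save(b,"side")
cv2.imwrite("pics/both.png",cv2.resize(np.hstack([a["color"],b["color"]])[:,:,::-1],(800,300)))
for n in ["pin_a","cradle_a","drying_rack","stand_board"]:
    for c in ["scene","side"]:
        print(n,c,[(round(d["p"],2),np.round(d["at"],3)) for d in place_of(c,n)])
E
```

```text
{'time': np.float64(0.0), 'joint_pos': array([-1.434,  0.053,  1.614, -0.   ,  1.476, -0.119]), 'joint_vel': array([ 0.002, -0.002,  0.002, -0.001,  0.002, -0.001]), 'joint_efforts': array([-1.0000e-03, -3.9369e+01, -3.7018e+01, -0.0000e+00,  7.0000e-03,
       -0.0000e+00]), 'tool_pos': array([ 0.158, -0.604,  0.23 ]), 'tool_rot': array([-0.001,  0.992,  0.128, -0.   ]), 'contact_force': array([-1.263, -1.164,  0.53 ]), 'ft_torque': array([-0.016,  0.022,  0.019]), 'grasp_force': np.float64(0.0), 'gripper_width': np.float64(0.998)}
pin_a scene [(0.97, array([0.382, 0.315, 0.049])), (0.87, array([0.48 , 0.32 , 0.044])), (0.76, array([0.431, 0.319, 0.044])), (0.66, array([0.531, 0.329, 0.05 ]))]
pin_a side [(0.96, array([0.379, 0.313, 0.051])), (0.76, array([0.482, 0.32 , 0.043])), (0.65, array([0.433, 0.316, 0.047])), (0.55, array([0.527, 0.328, 0.045]))]
cradle_a scene [(0.94, array([ 0.486, -0.19 ,  0.011])), (0.72, array([ 0.48 , -0.344,  0.011])), (0.61, array([ 0.481, -0.267,  0.015])), (0.5, array([ 0.474, -0.418,  0.005]))]
cradle_a side [(0.83, array([ 0.473, -0.415,  0.012])), (0.71, array([ 0.484, -0.266,  0.012])), (0.66, array([ 0.488, -0.196,  0.012])), (0.6, array([ 0.48 , -0.342,  0.012]))]
drying_rack scene [(0.67, array([ 0.454,  0.322, -0.002]))]
drying_rack side [(0.89, array([0.455, 0.318, 0.003]))]
stand_board scene [(0.89, array([ 0.481, -0.302, -0.002]))]
stand_board side [(0.92, array([ 0.478, -0.305, -0.   ]))]
```

View pics/scene.png

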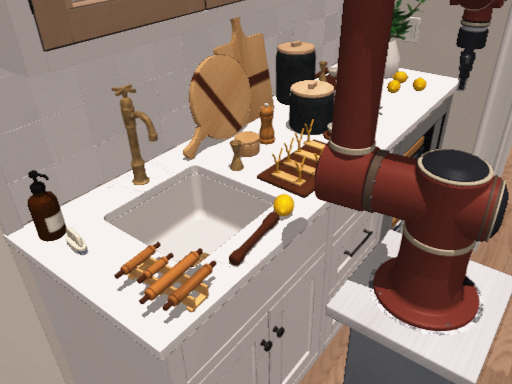

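View pics/side.png

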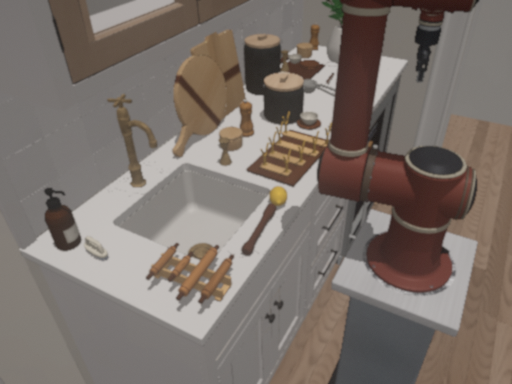

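The scene view shows the rack with four pins at about (120–215, 245–300) and the stand with brass forks at about (300, 165). In the rack, from near to far, the pins read c?, d, a, b?. I'll check where the wrist camera looks.

```bash
python3 - <<'E'
from h import *
f=grab_frame("wrist");save(f,"w0");T=np.array(f["world_from_camera"]);print(np.round(T,3),f["intrinsics"])
f=grab_frame("scene");W=cloud(f)
ms=cut_out("scene","pin_a")
for m in ms:
    P=W[m["pixels"]];P=P[np.isfinite(P).all(1)];P=P[P[:,2]>0.04]
    c=np.median(P,0);P=P[np.linalg.norm(P-c,axis=1)<.12]
    c=P.mean(0);u,s,v=np.linalg.svd(P-c);d=v[0]*np.sign(v[0][1]);t=(P-c)@d
    print(round(m["p"],2),len(P),np.round(c+d*(t.max()+t.min())/2,3),"len",round(np.ptp(t),3),"yaw",round(np.arctan2(-d[0],d[1]),3),"zmax",P[:,2].max().round(3))
E
```

```text
[[ 0.253  0.915  0.314  0.239]
 [-0.967  0.24   0.082 -0.583]
 [-0.    -0.325  0.946  0.373]
 [ 0.     0.     0.     1.   ]] [[308.46481804   0.         251.89618062]
 [  0.         308.46481804 198.30579024]
 [  0.           0.           1.        ]]
0.95 779 [0.424 0.32  0.058] len 0.181 yaw 0.059 zmax 0.067
0.89 306 [0.475 0.324 0.052] len 0.1 yaw 0.037 zmax 0.059
0.61 459 [0.525 0.329 0.054] len 0.129 yaw 0.053 zmax 0.062
0.58 703 [0.376 0.316 0.056] len 0.156 yaw 0.058 zmax 0.063
```

```bash
cat >> h.py <<'E'
from scipy.spatial.transform import Rotation as R
def rel(*wps):
    """waypoints (x,y,z,yaw) -> tool-frame shift/turn fractions from the present pose"""
    s=state();q=s["tool_rot"];R0=R.from_quat([q[1],q[2],q[3],q[0]]);p=np.array(s["tool_pos"])
    for x,y,z,w in wps:
        Rt=R.from_euler("z",w)*R.from_euler("x",np.pi)
        d=R0.inv().apply(np.array([x,y,z])-p)/.5; r=(R0.inv()*Rt).as_rotvec()/1.5
        print(*np.round(d,4),*np.round(r,4))
E
python3 -c "
from h import *
rel((.5,-.3,.26,-.057))"
```

```text
0.8157 -0.4165 -0.0573 0.0 -0.0 0.2085
```

jog_arm --motion "42 0.816 -0.416 -0.057 0 0 0.208; 42 0.816 -0.416 -0.057 0 0 0.208; 42 0.816 -0.416 -0.057 0 0 0.208; 42 0.816 -0.416 -0.057 0 0 0.208; 42 0.816 -0.416 -0.057 0 0 0.208"

```text
time: 1.27
tool_pos: [0.3923, -0.3959, 0.2512]
tool_rot: [0.0, 1.0, -0.028, 0.0]
contact_force: [0.2, -0.7, -0.2]
gripper_width: 0.42
grasp_force: 0.0
```

```bash
python3 -c "
from h import *
rel((.5,-.3,.26,-.057))"
```

```text
0.2042 -0.2036 -0.0177 0.0004 -0.0004 0.0004
```

jog_arm --motion "42 0.204 -0.204 -0.018 0 0 0; 42 0.204 -0.204 -0.018 0 0 0; 42 0.204 -0.204 -0.018 0 0 0; 42 0.204 -0.204 -0.018 0 0 0; 42 0.204 -0.204 -0.018 0 0 0"

```text
time: 1.9
tool_pos: [0.4976, -0.3023, 0.2594]
tool_rot: [0.0, 1.0, -0.029, -0.0]
contact_force: [-0.4, -0.6, -1.0]
gripper_width: 0.419
grasp_force: 0.0
```

```bash
python3 - <<'E'
from h import *
print(state()["tool_pos"])
f=grab_frame("wrist");save(f,"w1");W=cloud(f);np.save("w1.npy",W)
for d in place_of("wrist","cradle_a"): print(round(d["p"],2),np.round(d["at"],4))
for d in place_of("wrist","stand_board"): print("board",round(d["p"],2),np.round(d["at"],4))
for m in cut_out("wrist","cradle_a"):
    P=W[m["pixels"]];P=P[np.isfinite(P).all(1)];P=P[(P[:,2]>.014)&(P[:,2]<.024)]
    r=cv2.minAreaRect((P[:,:2]*1000).astype(np.float32)); print(round(m["p"],2),len(P),np.round(r[0],1),np.round(r[1],1),round(r[2],2))
E
```

```text
[ 0.497642   -0.30229893  0.25943731]
0.97 [ 0.4813 -0.2651  0.0113]
0.83 [ 0.4784 -0.3442  0.008 ]
0.81 [ 0.4722 -0.4176  0.0094]
0.7 [ 0.4853 -0.1888  0.0126]
board 0.67 [ 4.796e-01 -3.055e-01 -4.000e-04]
board 0.53 [ 0.4828 -0.1903  0.0115]
0.85 2157 [ 481.7 -267. ] [ 30.2 133.6] 87.83
0.84 1648 [ 485.  -192.1] [ 30.6 105.6] 87.28
0.65 3242 [ 475.5 -416.7] [ 30.6 190. ] 87.68
0.63 2659 [ 479.  -341.8] [ 30.1 160.7] 87.64
```

View pics/w1.png

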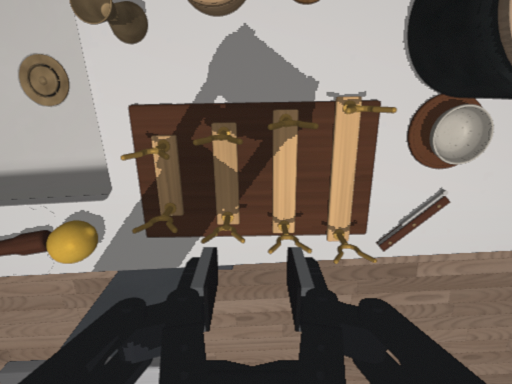

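The wrist view shows the stand board at (130–380, 100–240), with cradles a, b, c and d in that order from left (y=-0.192) to right (y=-0.417). Feet centres and yaw -0.042 are well measured. Next is the rack.

```bash
python3 -c "
from h import *
rel((.47,.0,.26,.8),(.455,.34,.26,1.626))"
```

```text
-0.0906 -0.6004 -0.0008 -0.0 0.0002 -0.5722
-0.1602 -1.2775 -0.0008 -0.0001 0.0002 -1.1229
```

jog_arm --motion "42 -0.09 -0.62 0 0 0 -0.572; 42 -0.09 -0.62 0 0 0 -0.572; 42 -0.09 -0.62 0 0 0 -0.572; 42 -0.09 -0.62 0 0 0 -0.572; 42 -0.09 -0.62 0 0 0 -0.572"

```text
time: 2.72
tool_pos: [0.4706, 0.0112, 0.2599]
tool_rot: [0.0, 0.92, 0.391, 0.0]
contact_force: [0.7, 1.0, -0.4]
gripper_width: 0.423
grasp_force: 0.0
```

```bash
python3 -c "
from h import *
rel((.455,.34,.26,1.626))"
```

```text
0.4519 -0.4789 -0.0002 0.0007 -0.0002 -0.5481
```

jog_arm --motion "42 0.452 -0.479 0 0 0 -0.548; 42 0.452 -0.479 0 0 0 -0.548; 42 0.452 -0.479 0 0 0 -0.548; 42 0.452 -0.479 0 0 0 -0.548; 42 0.452 -0.479 0 0 0 -0.548"

```text
time: 3.35
tool_pos: [0.457, 0.3236, 0.26]
tool_rot: [0.0, 0.687, 0.726, 0.0]
contact_force: [0.6, -0.9, -0.0]
gripper_width: 0.418
grasp_force: 0.0
```

jog_arm --motion "42 0.02 -0.02 0 0 0 0; 42 0.02 -0.02 0 0 0 0; 42 0.02 -0.02 0 0 0 0; 42 0.02 -0.02 0 0 0 0; 42 0.02 -0.02 0 0 0 0"

```text
time: 3.98
tool_pos: [0.447, 0.3308, 0.2599]
tool_rot: [0.0, 0.689, 0.725, 0.0]
contact_force: [0.2, 0.6, 0.6]
gripper_width: 0.417
grasp_force: 0.0
```

```bash
python3 - <<'E'
from h import *
f=grab_frame("wrist");save(f,"w2");W=cloud(f);np.save("w2.npy",W)
for m in cut_out("wrist","pin_a"):
    P=W[m["pixels"]];P=P[np.isfinite(P).all(1)];P=P[P[:,2]>0.043]
    c=np.median(P,0);P=P[np.linalg.norm(P-c,axis=1)<.11]
    r=cv2.minAreaRect((P[:,:2]*1000).astype(np.float32))
    print(round(m["p"],2),len(P),np.round(r[0],1),np.round(r[1],1),round(r[2],2),"z",np.percentile(P[:,2],[50,98]).round(4))
for m in cut_out("wrist","drying_rack"):
    P=W[m["pixels"]];P=P[np.isfinite(P).all(1)];P=P[(P[:,2]>.03)&(P[:,2]<.04)]
    r=cv2.minAreaRect((P[:,:2]*1000).astype(np.float32)); print("rack",round(m["p"],2),len(P),np.round(r[0],1),np.round(r[1],1),round(r[2],2))
E
```

```text
0.94 1166 [480.  323.5] [ 19.5 101.3] 4.03 z [0.0512 0.0549]
0.71 2910 [430.2 318.1] [ 25.6 184.6] 3.92 z [0.0587 0.0617]
0.6 1653 [529.4 329. ] [ 21.8 129. ] 3.98 z [0.0542 0.0574]
0.6 2293 [380.3 315.2] [ 24.2 157.6] 3.85 z [0.0563 0.0595]
```

View pics/w2.png

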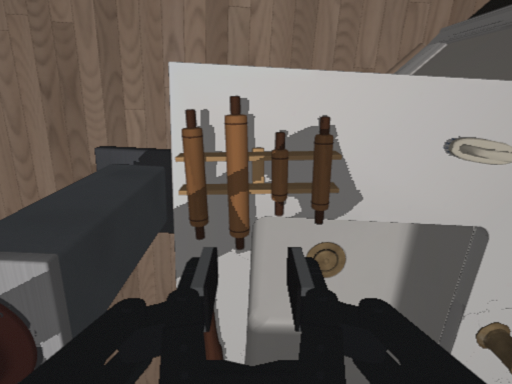

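The wrist view shows the four pins crosswise on the rails: c at (197,175), d at (237,170), a at (280,175) and b at (322,170). All are centred within 2 mm, with yaw 0.069. I'll start with pin c at the near end.

```bash
python3 -c "
from h import *
rel((.3803,.3152,.12,1.640),(.3803,.3152,.027,1.640))"
```

```text
-0.0252 -0.1343 0.2796 0.0001 -0.0 -0.0113
-0.0252 -0.1344 0.4656 0.0001 -0.0 -0.0113
```

jog_arm --motion "42 -0.0252 -0.1344 0.14 0 0 -0.0113; 42 -0.0252 -0.1344 0.28 0 0 -0.0113; 42 -0.0252 -0.1344 0.28 0 0 -0.0113; 42 -0.0252 -0.1344 0.28 0 0 -0.0113; 42 -0.0252 -0.1344 0.28 0 0 -0.0113"

```text
time: 4.75
tool_pos: [0.3815, 0.3163, 0.1218]
tool_rot: [0.0, 0.682, 0.731, 0.002]
contact_force: [0.6, 0.2, 0.2]
gripper_width: 0.421
grasp_force: 0.0
```

```bash
python3 -c "
from h import *
rel((.3803,.3152,.06,1.640),(.3803,.3152,.027,1.640))"
```

```text
-0.0022 -0.0029 0.1236 0.0019 -0.0009 0.0004
-0.0023 -0.0031 0.1896 0.0019 -0.0009 0.0004
```

jog_arm --motion "42 0 0 0.09 0 0 0; 42 0 0 0.13 0 0 0; 42 0 0 0.165 0 0 0; 42 0 0 0.186 0 0 0; 42 0 0 0.186 0 0 0"

```text
time: 5.38
tool_pos: [0.3803, 0.3157, 0.0268]
tool_rot: [-0.0, 0.682, 0.731, -0.0]
contact_force: [0.1, 0.0, 0.7]
gripper_width: 0.421
grasp_force: 0.0
```

jog_arm --motion "42 0 0 0 0 0 0; 10 0 0 0 0 0 0; 0 0 0 0 0 0 0; 0 0 0 0 0 0 0; 0 0 0 0 0 0 0"

```text
time: 6.0
tool_pos: [0.3806, 0.316, 0.0276]
tool_rot: [0.0, 0.682, 0.731, 0.001]
contact_force: [-1.5, 0.1, 5.5]
gripper_width: 0.262
grasp_force: 58.7
```

```bash
python3 -c "
from h import *
rel((.3803,.3155,.2,1.640),(.47,.0,.2,.8),(.479,-.3418,.2,-.042))"
```

```text
-0.0007 -0.0003 -0.3448 0.0008 -0.0005 0.0005
-0.6427 0.1346 -0.3452 0.0005 -0.0009 0.5605
-1.3258 0.1048 -0.3458 0.0002 -0.0011 1.1218
```

jog_arm --motion "0 0 0 -0.05 0 0 0; 0 0 0 -0.15 0 0 0; 0 -0.1 0.02 -0.25 0 0 0.1; 0 -0.22 0.05 -0.345 0 0 0.2; 0 -0.34 0.08 -0.345 0 0 0.3"

```text
time: 6.62
tool_pos: [0.4273, 0.1666, 0.1987]
tool_rot: [0.001, 0.829, 0.56, 0.003]
contact_force: [1.2, -0.6, -0.7]
gripper_width: 0.262
grasp_force: 58.8
```

```bash
python3 -c "
from h import *
rel((.479,-.05,.2,.75),(.479,-.3418,.2,-.042))"
```

```text
-0.3632 0.2577 -0.0024 0.0028 -0.0028 0.292
-0.9045 0.4757 -0.0031 0.0016 -0.0039 0.82
```

jog_arm --motion "0 -0.905 0.476 0 0 0 0.82; 0 -0.905 0.476 0 0 0 0.82; 0 -0.905 0.476 0 0 0 0.82; 0 -0.905 0.476 0 0 0 0.82; 0 -0.905 0.476 0 0 0 0.82"

```text
time: 7.25
tool_pos: [0.4579, -0.1456, 0.1951]
tool_rot: [0.0, 0.992, 0.123, 0.0]
contact_force: [0.6, -0.1, -0.7]
gripper_width: 0.262
grasp_force: 58.7
```

```bash
python3 -c "
from h import *
rel((.479,-.3418,.2,-.042))"
```

```text
-0.0548 0.3908 -0.0098 0.0 -0.0001 0.1924
```

jog_arm --motion "0 -0.055 0.391 -0.01 0 0 0.192; 0 -0.055 0.391 -0.01 0 0 0.192; 0 -0.055 0.391 -0.01 0 0 0.192; 0 -0.055 0.391 -0.01 0 0 0.192; 0 -0.055 0.391 -0.01 0 0 0.192"

```text
time: 7.88
tool_pos: [0.4802, -0.3397, 0.1996]
tool_rot: [-0.001, 1.0, -0.018, -0.001]
contact_force: [-0.8, 0.8, -0.5]
gripper_width: 0.257
grasp_force: 58.8
```

jog_arm --motion "0 0 0 0 0 0 0; 0 0 0 0 0 0 0; 0 0 0 0 0 0 0; 0 0 0 0 0 0 0; 0 0 0 0 0 0 0"

```text
time: 8.5
tool_pos: [0.4807, -0.3395, 0.2007]
tool_rot: [0.0, 1.0, -0.017, 0.0]
contact_force: [0.3, 0.4, -0.5]
gripper_width: 0.262
grasp_force: 58.8
```

```bash
python3 - <<'E'
from h import *
rel((.479,-.3418,.12,-.042),(.479,-.3418,.045,-.042))
f=grab_frame("wrist");save(f,"w3");W=cloud(f)
for m in cut_out("wrist","pin_a"):
    P=W[m["pixels"]];P=P[np.isfinite(P).all(1)]
    if len(P)<50: continue
    c=np.median(P,0);r=cv2.minAreaRect((P[:,:2]*1000).astype(np.float32))
    print(round(m["p"],2),len(P),np.round(c,4),np.round(r[0],1),np.round(r[1],1),round(r[2],2),P[:,2].min().round(3),P[:,2].max().round(3))
E
```

```text
-0.0033 0.0047 0.1614 0.0001 -0.0001 0.005
-0.0033 0.0047 0.3114 0.0001 -0.0001 0.005
0.93 12228 [ 0.5075 -0.3402  0.2292] [ -73.8 -367.1] [1266.2   68.7] 3.06 -0.91 0.233
```

View pics/w3.png

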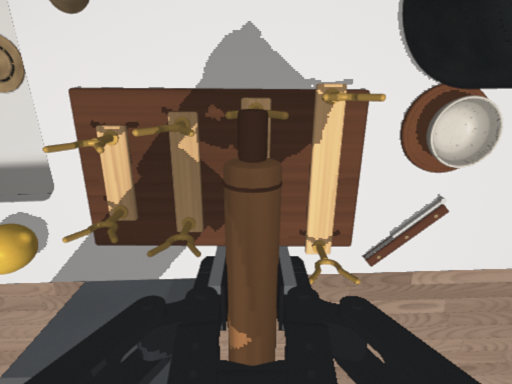

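The wrist view shows pin c held straight at (252,250), over cradle c's forks at (257,112). I'll lower it in stages.

jog_arm --motion "0 -0.0033 0.0047 0.08 0 0 0.005; 0 -0.0033 0.0047 0.16 0 0 0.005; 0 -0.0033 0.0047 0.18 0 0 0.005; 0 -0.0033 0.0047 0.2 0 0 0.005; 0 -0.0033 0.0047 0.2 0 0 0.005"

```text
time: 9.22
tool_pos: [0.4793, -0.3423, 0.1013]
tool_rot: [0.0, 1.0, -0.021, 0.0]
contact_force: [-0.4, -0.8, -0.2]
gripper_width: 0.261
grasp_force: 58.8
```

```bash
python3 - <<'E'
from h import *
rel((.479,-.3418,.06,-.042),(.479,-.3418,.0435,-.042))
f=grab_frame("wrist");save(f,"w4")
E
```

```text
-0.0007 -0.001 0.0825 0.0004 -0.0005 -0.0001
-0.0007 -0.001 0.1155 0.0004 -0.0005 -0.0001
```

View pics/w4.png

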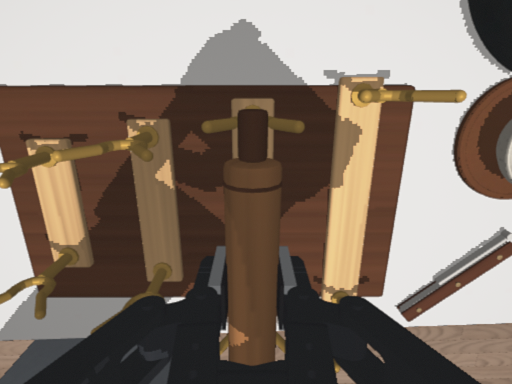

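The stub at (253,135) is centred between fork tips at 207 and 302, so I'm descending.

jog_arm --motion "0 0 0 0.03 0 0 0; 0 0 0 0.055 0 0 0; 0 0 0 0.075 0 0 0; 0 0 0 0.09 0 0 0; 0 0 0 0.095 0 0 0"

```text
time: 9.9
tool_pos: [0.4786, -0.3416, 0.0522]
tool_rot: [-0.0, 1.0, -0.021, -0.0]
contact_force: [-0.2, -1.0, -0.3]
gripper_width: 0.261
grasp_force: 58.8
```

jog_arm --motion "0 0 0 0.004 0 0 0; 0 0 0 0.008 0 0 0; 0 0 0 0.012 0 0 0; 0 0 0 0.015 0 0 0; 0 0 0 0.015 0 0 0"

```text
time: 10.52
tool_pos: [0.4788, -0.3419, 0.0455]
tool_rot: [-0.0, 1.0, -0.021, -0.0]
contact_force: [-0.9, 0.2, 0.4]
gripper_width: 0.264
grasp_force: 58.8
```

No contact force yet, so I'm continuing in 1 mm steps.

jog_arm --motion "0 0 0 0.001 0 0 0; 0 0 0 0.002 0 0 0; 0 0 0 0.003 0 0 0; 0 0 0 0.004 0 0 0; 0 0 0 0.004 0 0 0"

```text
time: 11.15
tool_pos: [0.4792, -0.3423, 0.0445]
tool_rot: [0.0, 1.0, -0.021, 0.0]
contact_force: [-2.8, 0.2, 5.9]
gripper_width: 0.263
grasp_force: 59.4
```

jog_arm --motion "0 0 0 0.001 0 0 0; 0 0 0 0.001 0 0 0; 0 0 0 0.002 0 0 0; 0 0 0 0.002 0 0 0; 0 0 0 0.002 0 0 0"

```text
time: 11.78
tool_pos: [0.4792, -0.3424, 0.0444]
tool_rot: [0.0, 1.0, -0.021, 0.0]
contact_force: [-3.8, 3.3, 9.9]
gripper_width: 0.259
grasp_force: 59.8
```

Contact came at the expected height (TCP 0.0445), so the pin is seated. Releasing.

jog_arm --motion "32 0 0 0 0 0 0; 42 0 0 0 0 0 0; 42 0 0 0 0 0 0; 42 0 0 -0.05 0 0 0; 42 0 0 -0.12 0 0 0"

```text
time: 12.4
tool_pos: [0.4779, -0.341, 0.1014]
tool_rot: [-0.001, 1.0, -0.021, -0.001]
contact_force: [0.3, -0.4, 0.7]
gripper_width: 0.422
grasp_force: 0.0
```

jog_arm --motion "42 0 0 -0.12 0 0 0; 42 0 0 -0.24 0 0 0; 42 0 0 -0.31 0 0 0; 42 0 0 -0.31 0 0 0; 42 0 0 -0.31 0 0 0"

```text
time: 13.02
tool_pos: [0.4784, -0.3415, 0.2559]
tool_rot: [-0.001, 1.0, -0.021, -0.001]
contact_force: [-0.7, 0.0, -0.4]
gripper_width: 0.415
grasp_force: 0.0
```

```bash
python3 - <<'E'
from h import *
f=grab_frame("wrist");save(f,"w5")
W=cloud(f)
for m in cut_out("wrist","pin_c"):
    P=W[m["pixels"]];P=P[np.isfinite(P).all(1)];P=P[P[:,2]>0.06]
    if len(P)<50: continue
    r=cv2.minAreaRect((P[:,:2]*1000).astype(np.float32))
    print(round(m["p"],2),np.round(r[0],1),np.round(r[1],1),round(r[2],2),np.percentile(P[:,2],98).round(4))
rel((.47,.0,.2,.8),(.4302,.3181,.15,1.640))
E
```

```text
0.86 [ 478.5 -341.8] [ 24.  156.4] 87.62 0.0762
-0.0447 -0.6808 0.1116 -0.0027 0.0013 -0.5615
-0.1508 -1.3127 0.2137 -0.0033 0.0001 -1.1215
```

View pics/w5.png

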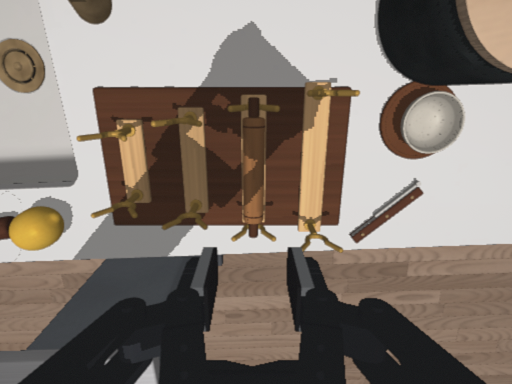

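Pin c lies in its cradle at (253,165), axis 64 mm up as required. Next is pin d.

jog_arm --motion "42 -0.045 -0.68 0.11 0 0 -0.56; 42 -0.045 -0.68 0.11 0 0 -0.56; 42 -0.045 -0.68 0.11 0 0 -0.56; 42 -0.045 -0.68 0.11 0 0 -0.56; 42 -0.045 -0.68 0.11 0 0 -0.56"

```text
time: 13.75
tool_pos: [0.4703, -0.0315, 0.2055]
tool_rot: [-0.001, 0.921, 0.39, -0.001]
contact_force: [1.8, 0.2, 0.2]
gripper_width: 0.421
grasp_force: 0.0
```

```bash
python3 -c "
from h import *
rel((.4302,.3181,.16,1.640))"
```

```text
0.4462 -0.5441 0.0918 -0.0019 0.0001 -0.5595
```

jog_arm --motion "42 0.446 -0.544 0.092 0 0 -0.56; 42 0.446 -0.544 0.092 0 0 -0.56; 42 0.446 -0.544 0.092 0 0 -0.56; 42 0.446 -0.544 0.092 0 0 -0.56; 42 0.446 -0.544 0.092 0 0 -0.56"

```text
time: 14.38
tool_pos: [0.4357, 0.276, 0.1652]
tool_rot: [-0.0, 0.682, 0.732, -0.001]
contact_force: [1.7, -1.0, 0.4]
gripper_width: 0.419
grasp_force: 0.0
```

```bash
python3 -c "
from h import *
rel((.4302,.3181,.12,1.640))"
```

```text
0.0848 -0.0049 0.0903 -0.0015 0.0007 0.001
```

jog_arm --motion "42 0.085 -0.005 0.09 0 0 0; 42 0.085 -0.005 0.09 0 0 0; 42 0.085 -0.005 0.09 0 0 0; 42 0.085 -0.005 0.09 0 0 0; 42 0.085 -0.005 0.09 0 0 0"

```text
time: 15.0
tool_pos: [0.433, 0.3161, 0.1236]
tool_rot: [0.0, 0.684, 0.73, 0.001]
contact_force: [0.8, -0.5, 0.1]
gripper_width: 0.421
grasp_force: 0.0
```

```bash
python3 -c "
from h import *
rel((.4302,.3181,.06,1.640),(.4302,.3181,.0285,1.64))"
```

```text
0.0042 -0.0055 0.1273 0.0015 -0.0006 -0.0026
0.0041 -0.0057 0.1903 0.0015 -0.0006 -0.0026
```

jog_arm --motion "42 0.004 -0.0045 0.04 0 0 -0.002; 42 0.004 -0.0045 0.1 0 0 -0.002; 42 0.004 -0.0045 0.15 0 0 -0.002; 42 0.004 -0.0045 0.188 0 0 -0.002; 42 0.004 -0.0045 0.188 0 0 -0.002"

```text
time: 15.62
tool_pos: [0.428, 0.3176, 0.0259]
tool_rot: [-0.001, 0.682, 0.731, -0.002]
contact_force: [-0.1, -0.4, 1.1]
gripper_width: 0.423
grasp_force: 0.0
```

jog_arm --motion "42 0 0 0 0 0 0; 10 0 0 0 0 0 0; 0 0 0 0 0 0 0; 0 0 0 0 0 0 0; 0 0 0 0 0 0 0"

```text
time: 16.25
tool_pos: [0.4304, 0.3191, 0.0294]
tool_rot: [0.0, 0.682, 0.731, 0.001]
contact_force: [-0.5, -0.3, 5.1]
gripper_width: 0.291
grasp_force: 59.0
```

```bash
python3 -c "
from h import *
print(state()['tool_pos']);rel((.47,.0,.2,.8),(.4755,-.4167,.2,-.042))"
```

```text
[0.43039967 0.31905295 0.02939212]
-0.6417 0.0351 -0.3418 0.001 -0.0012 0.5605
-1.4739 -0.0122 -0.3427 0.0005 -0.0016 1.1218
```

jog_arm --motion "0 0 0 -0.05 0 0 0; 0 0 0 -0.15 0 0 0; 0 -0.1 0.01 -0.25 0 0 0.1; 0 -0.22 0.02 -0.342 0 0 0.2; 0 -0.34 0.03 -0.342 0 0 0.3"

```text
time: 16.88
tool_pos: [0.4552, 0.1647, 0.1996]
tool_rot: [0.001, 0.829, 0.56, 0.002]
contact_force: [0.5, 0.5, -0.9]
gripper_width: 0.287
grasp_force: 58.9
```

```bash
python3 -c "
from h import *
rel((.4755,-.26,.21,.2),(.4755,-.4167,.21,-.042))"
```

```text
-0.7727 0.355 -0.0213 0.0018 -0.0033 0.6586
-1.0634 0.4721 -0.0216 0.0015 -0.0035 0.8199
```

jog_arm --motion "0 -1 0.45 -0.021 0 0 0.82; 0 -1 0.45 -0.021 0 0 0.82; 0 -1 0.45 -0.021 0 0 0.82; 0 -1 0.45 -0.021 0 0 0.82; 0 -1 0.45 -0.021 0 0 0.82"

```text
time: 17.5
tool_pos: [0.4667, -0.1486, 0.2019]
tool_rot: [-0.0, 0.992, 0.123, -0.0]
contact_force: [0.9, 1.1, -0.6]
gripper_width: 0.286
grasp_force: 58.8
```

```bash
python3 -c "
from h import *
rel((.4755,-.4167,.2,-.042))"
```

```text
-0.1139 0.5243 0.0036 -0.0003 0.0002 0.1926
```

jog_arm --motion "0 -0.114 0.52 0.0036 0 0 0.192; 0 -0.114 0.52 0.0036 0 0 0.192; 0 -0.114 0.52 0.0036 0 0 0.192; 0 -0.114 0.52 0.0036 0 0 0.192; 0 -0.114 0.52 0.0036 0 0 0.192"

```text
time: 18.12
tool_pos: [0.4762, -0.4156, 0.1992]
tool_rot: [-0.001, 1.0, -0.019, -0.001]
contact_force: [-0.3, 1.7, 0.4]
gripper_width: 0.286
grasp_force: 59.0
```

jog_arm --motion "0 0 0 0.05 0 0 0; 0 0 0 0.1 0 0 0; 0 0 0 0.1 0 0 0; 0 0 0 0.1 0 0 0; 0 0 0 0.1 0 0 0"

```text
time: 18.75
tool_pos: [0.478, -0.4131, 0.1525]
tool_rot: [0.001, 1.0, -0.017, 0.001]
contact_force: [-0.4, 0.7, 0.1]
gripper_width: 0.282
grasp_force: 59.0
```

```bash
python3 -c "
from h import *
rel((.4755,-.4167,.1,-.042))"
```

```text
-0.005 0.0072 0.105 0.0012 -0.0012 0.0051
```

jog_arm --motion "0 -0.005 0.0072 0.05 0 0 0.005; 0 -0.005 0.0072 0.1 0 0 0.005; 0 -0.005 0.0072 0.1 0 0 0.005; 0 -0.005 0.0072 0.1 0 0 0.005; 0 -0.005 0.0072 0.1 0 0 0.005"

```text
time: 19.38
tool_pos: [0.4755, -0.4171, 0.1028]
tool_rot: [0.001, 1.0, -0.021, 0.001]
contact_force: [0.2, -0.5, -1.2]
gripper_width: 0.287
grasp_force: 59.0
```

```bash
python3 - <<'E'
from h import *
rel((.4755,-.4167,.055,-.042))
f=grab_frame("wrist");save(f,"w6")
E
```

```text
-0.0003 -0.001 0.0956 0.0015 -0.0015 -0.0001
```

View pics/w6.png

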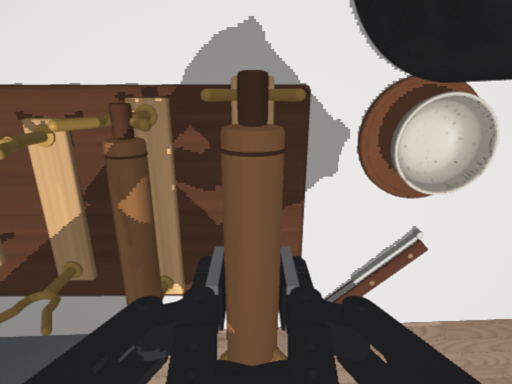

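The stub at (253,98) is centred between the fork tips, and pin c is still seated on the left. I'm descending.

jog_arm --motion "0 0 0 0.03 0 0 0; 0 0 0 0.06 0 0 0; 0 0 0 0.08 0 0 0; 0 0 0 0.1 0 0 0; 0 0 0 0.105 0 0 0"

```text
time: 20.05
tool_pos: [0.4743, -0.4159, 0.0471]
tool_rot: [-0.0, 1.0, -0.021, -0.001]
contact_force: [-0.5, -0.4, -1.8]
gripper_width: 0.279
grasp_force: 59.0
```

jog_arm --motion "0 0 0 0.002 0 0 0; 0 0 0 0.003 0 0 0; 0 0 0 0.004 0 0 0; 0 0 0 0.005 0 0 0; 0 0 0 0.005 0 0 0"

```text
time: 20.68
tool_pos: [0.4748, -0.4164, 0.046]
tool_rot: [0.0, 1.0, -0.021, 0.0]
contact_force: [0.5, 0.1, -0.8]
gripper_width: 0.281
grasp_force: 59.0
```

jog_arm --motion "0 0 0 0.001 0 0 0; 0 0 0 0.002 0 0 0; 0 0 0 0.003 0 0 0; 0 0 0 0.004 0 0 0; 0 0 0 0.004 0 0 0"

```text
time: 21.3
tool_pos: [0.475, -0.4169, 0.0452]
tool_rot: [0.001, 1.0, -0.021, 0.0]
contact_force: [-1.5, 1.1, 6.9]
gripper_width: 0.283
grasp_force: 59.6
```

jog_arm --motion "0 0 0 0.001 0 0 0; 0 0 0 0.001 0 0 0; 0 0 0 0.002 0 0 0; 0 0 0 0.002 0 0 0; 0 0 0 0.002 0 0 0"

```text
time: 21.92
tool_pos: [0.4751, -0.4171, 0.0451]
tool_rot: [0.001, 1.0, -0.021, 0.0]
contact_force: [-3.2, 1.8, 10.3]
gripper_width: 0.28
grasp_force: 60.0
```

jog_arm --motion "34 0 0 0 0 0 0; 44 0 0 0 0 0 0; 44 0 0 0 0 0 0; 42 0 0 -0.05 0 0 0; 42 0 0 -0.12 0 0 0"

```text
time: 22.55
tool_pos: [0.4738, -0.4151, 0.1013]
tool_rot: [-0.002, 1.0, -0.021, -0.001]
contact_force: [0.6, 0.2, -0.3]
gripper_width: 0.42
grasp_force: 0.0
```

jog_arm --motion "42 0 0 -0.12 0 0 0; 42 0 -0.05 -0.24 0 0 -0.05; 42 0 -0.15 -0.28 0 0 -0.12; 42 0 -0.27 -0.28 0 0 -0.2; 42 0 -0.39 -0.28 0 0 -0.3"

```text
time: 23.18
tool_pos: [0.4829, -0.2199, 0.2431]
tool_rot: [0.0, 0.979, 0.204, 0.0]
contact_force: [0.5, 0.9, -0.1]
gripper_width: 0.423
grasp_force: 0.0
```

```bash
python3 -c "
from h import *
rel((.48,.15,.2,1.2),(.48,.3235,.16,1.640))"
```

```text
0.2907 -0.6802 0.086 0.0006 -0.0004 -0.5255
0.4295 -0.9983 0.1659 0.0007 -0.0003 -0.8189
```

jog_arm --motion "42 0.43 -0.99 0.11 0 0 -0.819; 42 0.43 -0.99 0.11 0 0 -0.819; 42 0.43 -0.99 0.11 0 0 -0.819; 42 0.43 -0.99 0.11 0 0 -0.819; 42 0.43 -0.99 0.11 0 0 -0.819"

```text
time: 23.8
tool_pos: [0.4831, 0.0915, 0.2108]
tool_rot: [0.0, 0.78, 0.625, 0.0]
contact_force: [0.2, 0.5, -0.2]
gripper_width: 0.425
grasp_force: 0.0
```

```bash
python3 -c "
from h import *
rel((.48,.3235,.13,1.640))"
```

```text
0.4515 -0.1072 0.1616 0.0004 -0.0001 -0.1924
```

jog_arm --motion "42 0.45 -0.107 0.16 0 0 -0.192; 42 0.45 -0.107 0.16 0 0 -0.192; 42 0.45 -0.107 0.16 0 0 -0.192; 42 0.45 -0.107 0.16 0 0 -0.192; 42 0.45 -0.107 0.16 0 0 -0.192"

```text
time: 24.42
tool_pos: [0.4796, 0.3231, 0.1283]
tool_rot: [-0.001, 0.683, 0.73, -0.002]
contact_force: [0.2, -1.1, -0.5]
gripper_width: 0.422
grasp_force: 0.0
```

jog_arm --motion "42 0 0 0 0 0 0; 42 0 0 0 0 0 0; 42 0 0 0 0 0 0; 42 0 0 0 0 0 0; 42 0 0 0 0 0 0"

```text
time: 25.05
tool_pos: [0.4819, 0.3204, 0.1313]
tool_rot: [0.0, 0.685, 0.729, 0.0]
contact_force: [0.3, 0.6, 0.0]
gripper_width: 0.421
grasp_force: 0.0
```

```bash
python3 -c "
from h import *
rel((.48,.3235,.0255,1.640))"
```

```text
0.0063 -0.0035 0.2116 0.0003 -0.0001 -0.0049
```

jog_arm --motion "42 0.0063 -0.0035 0.05 0 0 -0.005; 42 0.0063 -0.0035 0.12 0 0 -0.005; 42 0.0063 -0.0035 0.17 0 0 -0.005; 42 0.0063 -0.0035 0.211 0 0 -0.005; 42 0.0063 -0.0035 0.211 0 0 -0.005"

```text
time: 25.68
tool_pos: [0.4785, 0.3231, 0.0237]
tool_rot: [-0.001, 0.682, 0.731, -0.002]
contact_force: [1.0, -0.8, 0.1]
gripper_width: 0.418
grasp_force: 0.0
```

jog_arm --motion "42 0 0 0 0 0 0; 10 0 0 0 0 0 0; 0 0 0 0 0 0 0; 0 0 0 0 0 0 0; 0 0 0 0 0 0 0"

```text
time: 26.3
tool_pos: [0.4804, 0.3243, 0.0269]
tool_rot: [0.0, 0.682, 0.731, 0.001]
contact_force: [-1.9, -0.1, 5.5]
gripper_width: 0.214
grasp_force: 58.6
```

```bash
python3 -c "
from h import *
print(state()['tool_pos']);rel((.47,.14,.2,1.2),(.485,-.1921,.2,-.042))"
```

```text
[0.48039198 0.32428963 0.02689153]
-0.3659 -0.046 -0.3466 0.0008 -0.0008 0.2939
-1.0306 -0.0626 -0.3472 0.0002 -0.0012 1.1219
```

jog_arm --motion "0 0 0 -0.05 0 0 0; 0 0 0 -0.15 0 0 0; 0 -0.1 -0.01 -0.25 0 0 0.1; 0 -0.22 -0.02 -0.347 0 0 0.22; 0 -0.34 -0.03 -0.347 0 0 0.34"

```text
time: 26.92
tool_pos: [0.4787, 0.1691, 0.1999]
tool_rot: [0.002, 0.845, 0.534, 0.003]
contact_force: [1.0, -0.9, -0.7]
gripper_width: 0.211
grasp_force: 58.7
```

```bash
python3 -c "
from h import *
rel((.485,-.1921,.2,-.042))"
```

```text
-0.6469 0.3218 -0.0009 0.0021 -0.0048 0.7791
```

jog_arm --motion "0 -0.647 0.322 0 0 0 0.779; 0 -0.647 0.322 0 0 0 0.779; 0 -0.647 0.322 0 0 0 0.779; 0 -0.647 0.322 0 0 0 0.779; 0 -0.647 0.322 0 0 0 0.779"

```text
time: 27.55
tool_pos: [0.4835, -0.1448, 0.1961]
tool_rot: [0.0, 0.996, 0.093, 0.001]
contact_force: [1.3, 1.1, -0.5]
gripper_width: 0.212
grasp_force: 58.7
```

```bash
python3 -c "
from h import *
rel((.485,-.1921,.15,-.042))"
```

```text
-0.0148 0.0933 0.0922 0.0006 -0.0009 0.1526
```

jog_arm --motion "0 -0.015 0.092 0.092 0 0 0.152; 0 -0.015 0.092 0.092 0 0 0.152; 0 -0.015 0.092 0.092 0 0 0.152; 0 -0.015 0.092 0.092 0 0 0.152; 0 -0.015 0.092 0.092 0 0 0.152"

```text
time: 28.18
tool_pos: [0.486, -0.1885, 0.1513]
tool_rot: [0.001, 1.0, -0.016, 0.001]
contact_force: [0.5, 1.2, -0.7]
gripper_width: 0.209
grasp_force: 58.7
```

```bash
python3 -c "
from h import *
rel((.485,-.1921,.1,-.042))"
```

```text
-0.0021 0.0072 0.1026 0.0007 -0.0015 0.0064
```

jog_arm --motion "0 -0.0021 0.0072 0.05 0 0 0.006; 0 -0.0021 0.0072 0.1 0 0 0.006; 0 -0.0021 0.0072 0.1 0 0 0.006; 0 -0.0021 0.0072 0.1 0 0 0.006; 0 -0.0021 0.0072 0.1 0 0 0.006"

```text
time: 28.8
tool_pos: [0.4851, -0.1931, 0.1016]
tool_rot: [0.001, 1.0, -0.022, 0.001]
contact_force: [0.3, 0.2, -0.8]
gripper_width: 0.21
grasp_force: 58.7
```

```bash
python3 - <<'E'
from h import *
rel((.485,-.1921,.055,-.042))
f=grab_frame("wrist");save(f,"w7")
E
```

```text
-0.0004 -0.0022 0.0933 0.0009 -0.0017 -0.0009
```

View pics/w7.png

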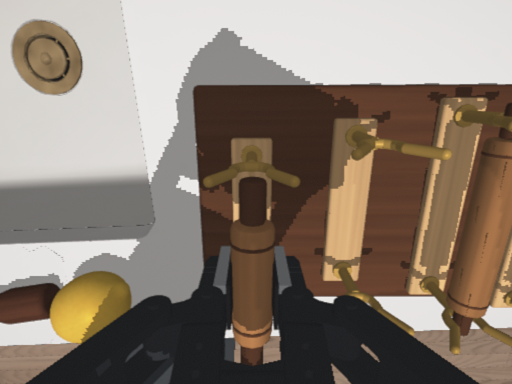

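Pin a is held at (253,270), its stub centred between fork tips 206 and 298. I'm descending.

jog_arm --motion "0 0 0 0.03 0 0 0; 0 0 0 0.06 0 0 0; 0 0 0 0.08 0 0 0; 0 0 0 0.1 0 0 0; 0 0 0 0.105 0 0 0"

```text
time: 29.48
tool_pos: [0.4834, -0.1925, 0.0466]
tool_rot: [-0.0, 1.0, -0.022, -0.001]
contact_force: [-3.9, 0.4, 5.0]
gripper_width: 0.209
grasp_force: 59.2
```

jog_arm --motion "0 0 0 0.002 0 0 0; 0 0 0 0.003 0 0 0; 0 0 0 0.004 0 0 0; 0 0 0 0.005 0 0 0; 0 0 0 0.005 0 0 0"

```text
time: 30.1
tool_pos: [0.4843, -0.193, 0.0465]
tool_rot: [0.0, 1.0, -0.022, 0.0]
contact_force: [-5.4, 1.5, 9.0]
gripper_width: 0.212
grasp_force: 59.6
```

jog_arm --motion "0 0 0 0.001 0 0 0; 0 0 0 0.002 0 0 0; 0 0 0 0.003 0 0 0; 0 0 0 0.004 0 0 0; 0 0 0 0.004 0 0 0"

```text
time: 30.72
tool_pos: [0.4844, -0.1931, 0.0462]
tool_rot: [0.0, 1.0, -0.022, -0.0]
contact_force: [-11.9, 4.3, 19.9]
gripper_width: 0.211
grasp_force: 60.7
```

Seated: pin a sits 18 mm above the TCP, which predicts contact at 0.046. I'll ease the pressure, then release.

jog_arm --motion "0 0 0 -0.005 0 0 0; 0 0 0 -0.007 0 0 0; 30 0 0 -0.007 0 0 0; 42 0 0 -0.007 0 0 0; 42 0 0 -0.007 0 0 0"

```text
time: 31.35
tool_pos: [0.4839, -0.1927, 0.0461]
tool_rot: [-0.0, 1.0, -0.022, -0.0]
contact_force: [0.7, 0.1, -0.1]
gripper_width: 0.419
grasp_force: 0.0
```

jog_arm --motion "42 0 0 -0.08 0 0 0; 42 0 0 -0.16 0 0 0; 42 0 0 -0.25 0 0 0; 42 0 -0.1 -0.31 0 0 -0.1; 42 0 -0.2 -0.31 0 0 -0.22"

```text
time: 31.98
tool_pos: [0.4902, -0.0928, 0.2053]
tool_rot: [0.002, 0.989, 0.145, 0.003]
contact_force: [0.3, 0.1, 0.3]
gripper_width: 0.422
grasp_force: 0.0
```

```bash
python3 -c "
from h import *
rel((.52,.3280,.14,1.640))"
```

```text
0.2971 -0.7898 0.1292 0.0048 -0.0015 -0.8999
```

Next is pin b at (.5294,.3290), axis 0.046.

jog_arm --motion "42 0.3 -0.79 0.12 0 0 -0.9; 42 0.3 -0.79 0.12 0 0 -0.9; 42 0.3 -0.79 0.12 0 0 -0.9; 42 0.3 -0.79 0.12 0 0 -0.9; 42 0.3 -0.79 0.12 0 0 -0.9"

```text
time: 32.6
tool_pos: [0.512, 0.2177, 0.1573]
tool_rot: [0.0, 0.817, 0.577, 0.0]
contact_force: [0.7, -1.0, -0.5]
gripper_width: 0.421
grasp_force: 0.0
```

```bash
python3 -c "
from h import *
rel((.5294,.3290,.13,1.640))"
```

```text
0.2214 -0.0416 0.0545 0.0005 -0.0 -0.2733
```

jog_arm --motion "42 0.221 -0.042 0.054 0 0 -0.273; 42 0.221 -0.042 0.054 0 0 -0.273; 42 0.221 -0.042 0.054 0 0 -0.273; 42 0.221 -0.042 0.054 0 0 -0.273; 42 0.221 -0.042 0.054 0 0 -0.273"

```text
time: 33.22
tool_pos: [0.5303, 0.3256, 0.131]
tool_rot: [0.0, 0.685, 0.728, 0.0]
contact_force: [-0.4, 0.1, -0.0]
gripper_width: 0.419
grasp_force: 0.0
```

jog_arm --motion "42 0 0 0 0 0 0; 42 0 0 0 0 0 0; 42 0 0 0 0 0 0; 42 0 0 0 0 0 0; 42 0 0 0 0 0 0"

```text
time: 33.85
tool_pos: [0.5299, 0.3267, 0.1305]
tool_rot: [-0.0, 0.685, 0.729, 0.0]
contact_force: [1.4, -0.2, 0.2]
gripper_width: 0.42
grasp_force: 0.0
```

```bash
python3 -c "
from h import *
rel((.5294,.3290,.0265,1.640))"
```

```text
0.0047 -0.0008 0.208 -0.0 -0.0 -0.0045
```

jog_arm --motion "42 0.0047 -0.0008 0.05 0 0 -0.0045; 42 0.0047 -0.0008 0.12 0 0 -0.0045; 42 0.0047 -0.0008 0.17 0 0 -0.0045; 42 0.0047 -0.0008 0.208 0 0 -0.0045; 42 0.0047 -0.0008 0.208 0 0 -0.0045"

```text
time: 34.48
tool_pos: [0.5282, 0.3285, 0.0247]
tool_rot: [-0.001, 0.682, 0.731, -0.002]
contact_force: [-0.2, -0.1, 0.5]
gripper_width: 0.42
grasp_force: 0.0
```

jog_arm --motion "42 0 0 0 0 0 0; 10 0 0 0 0 0 0; 0 0 0 0 0 0 0; 0 0 0 0 0 0 0; 0 0 0 0 0 0 0"

```text
time: 35.1
tool_pos: [0.5301, 0.3295, 0.0279]
tool_rot: [0.0, 0.682, 0.731, 0.001]
contact_force: [-2.8, -0.1, 5.7]
gripper_width: 0.234
grasp_force: 58.7
```

```bash
python3 -c "
from h import *
print(state()['tool_pos']);rel((.4817,-.267,.2,-.042))"
```

```text
[0.53011581 0.32951856 0.02794118]
-1.1832 -0.1786 -0.3455 0.0003 -0.0014 1.1214
```

jog_arm --motion "0 0 0 -0.05 0 0 0; 0 0 0 -0.15 0 0 0; 0 -0.1 -0.02 -0.25 0 0 0.1; 0 -0.22 -0.04 -0.345 0 0 0.22; 0 -0.34 -0.06 -0.345 0 0 0.34"

```text
time: 35.72
tool_pos: [0.5145, 0.1743, 0.1995]
tool_rot: [0.001, 0.846, 0.534, 0.003]
contact_force: [0.3, -0.3, -0.1]
gripper_width: 0.233
grasp_force: 58.7
```

```bash
python3 -c "
from h import *
rel((.4817,-.267,.2,-.042))"
```

```text
-0.8248 0.3208 -0.0023 0.002 -0.0046 0.7785
```

jog_arm --motion "0 -0.825 0.321 0 0 0 0.778; 0 -0.825 0.321 0 0 0 0.778; 0 -0.825 0.321 0 0 0 0.778; 0 -0.825 0.321 0 0 0 0.778; 0 -0.825 0.321 0 0 0 0.778"

```text
time: 36.35
tool_pos: [0.4907, -0.1388, 0.1957]
tool_rot: [0.0, 0.996, 0.093, 0.001]
contact_force: [0.2, -0.5, 0.8]
gripper_width: 0.236
grasp_force: 58.7
```

```bash
python3 -c "
from h import *
rel((.4817,-.267,.15,-.042))"
```

```text
-0.0652 0.2486 0.0914 0.0004 -0.0007 0.1521
```

jog_arm --motion "0 -0.065 0.248 0.09 0 0 0.152; 0 -0.065 0.248 0.09 0 0 0.152; 0 -0.065 0.248 0.09 0 0 0.152; 0 -0.065 0.248 0.09 0 0 0.152; 0 -0.065 0.248 0.09 0 0 0.152"

```text
time: 36.98
tool_pos: [0.4835, -0.2636, 0.1513]
tool_rot: [0.0, 1.0, -0.017, 0.0]
contact_force: [-0.1, -0.3, -0.3]
gripper_width: 0.235
grasp_force: 58.8
```

jog_arm --motion "0 0 0 0 0 0 0; 0 0 0 0 0 0 0; 0 0 0 0 0 0 0; 0 0 0 0 0 0 0; 0 0 0 0 0 0 0"

```text
time: 37.6
tool_pos: [0.483, -0.2646, 0.1507]
tool_rot: [-0.0, 1.0, -0.018, -0.0]
contact_force: [0.0, 0.4, 0.2]
gripper_width: 0.235
grasp_force: 58.8
```

```bash
python3 -c "
from h import *
rel((.4817,-.267,.1,-.042))"
```

```text
-0.0024 0.0048 0.1014 -0.0 0.0 0.0043
```

jog_arm --motion "0 -0.0024 0.0048 0.05 0 0 0.0043; 0 -0.0024 0.0048 0.1 0 0 0.0043; 0 -0.0024 0.0048 0.1 0 0 0.0043; 0 -0.0024 0.0048 0.1 0 0 0.0043; 0 -0.0024 0.0048 0.1 0 0 0.0043"

```text
time: 38.22
tool_pos: [0.4825, -0.2676, 0.1023]
tool_rot: [0.001, 1.0, -0.021, 0.001]
contact_force: [0.4, 1.4, -0.2]
gripper_width: 0.241
grasp_force: 58.8
```

```bash
python3 - <<'E'
from h import *
rel((.4817,-.267,.055,-.042))
f=grab_frame("wrist");save(f,"w8")
E
```

```text
-0.0019 -0.0013 0.0945 0.0009 -0.0014 0.0001
```

View pics/w8.png

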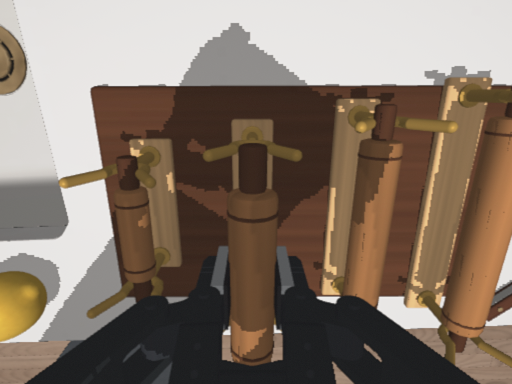

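Pin b at (253,260) is centred over its forks (206 and 299), and the other three are seated beside it. I'm descending.

jog_arm --motion "0 0 0 0.03 0 0 0; 0 0 0 0.06 0 0 0; 0 0 0 0.08 0 0 0; 0 0 0 0.095 0 0 0; 0 0 0 0.1 0 0 0"

```text
time: 38.9
tool_pos: [0.4814, -0.2668, 0.0498]
tool_rot: [-0.0, 1.0, -0.021, -0.0]
contact_force: [-0.7, -0.4, -1.3]
gripper_width: 0.241
grasp_force: 58.8
```

jog_arm --motion "0 0 0 0.002 0 0 0; 0 0 0 0.004 0 0 0; 0 0 0 0.006 0 0 0; 0 0 0 0.008 0 0 0; 0 0 0 0.008 0 0 0"

```text
time: 39.52
tool_pos: [0.4818, -0.2671, 0.0468]
tool_rot: [0.0, 1.0, -0.021, 0.0]
contact_force: [-0.3, -0.4, -0.8]
gripper_width: 0.236
grasp_force: 58.8
```

jog_arm --motion "0 0 0 0.001 0 0 0; 0 0 0 0.002 0 0 0; 0 0 0 0.003 0 0 0; 0 0 0 0.004 0 0 0; 0 0 0 0.004 0 0 0"

```text
time: 40.15
tool_pos: [0.482, -0.2674, 0.0462]
tool_rot: [0.0, 1.0, -0.021, -0.0]
contact_force: [-3.9, 1.3, 8.5]
gripper_width: 0.237
grasp_force: 59.7
```

jog_arm --motion "0 0 0 0.001 0 0 0; 0 0 0 0.001 0 0 0; 0 0 0 0.002 0 0 0; 0 0 0 0.002 0 0 0; 0 0 0 0.002 0 0 0"

```text
time: 40.78
tool_pos: [0.4821, -0.2675, 0.046]
tool_rot: [0.0, 1.0, -0.021, -0.0]
contact_force: [-5.1, 3.7, 13.7]
gripper_width: 0.236
grasp_force: 60.2
```

Seated. I'll ease, release and lift.

jog_arm --motion "0 0 0 -0.003 0 0 0; 0 0 0 -0.004 0 0 0; 30 0 0 -0.004 0 0 0; 42 0 0 -0.004 0 0 0; 42 0 0 -0.004 0 0 0"

```text
time: 41.4
tool_pos: [0.4815, -0.2668, 0.0452]
tool_rot: [-0.0, 1.0, -0.021, -0.0]
contact_force: [-0.9, -0.8, 0.1]
gripper_width: 0.423
grasp_force: 0.0
```

jog_arm --motion "42 0 0 -0.08 0 0 0; 42 0 0 -0.18 0 0 0; 42 0 0 -0.3 0 0 0; 42 0 0 -0.42 0 0 0; 42 0 0 -0.42 0 0 0"

```text
time: 42.02
tool_pos: [0.4843, -0.2688, 0.263]
tool_rot: [0.004, 1.0, -0.021, 0.005]
contact_force: [-0.1, -0.3, -0.3]
gripper_width: 0.421
grasp_force: 0.0
```

```bash
python3 - <<'E'
from h import *
f=grab_frame("wrist");save(f,"w9")
W=cloud(f)
for m in cut_out("wrist","pin_c"):
    P=W[m["pixels"]];P=P[np.isfinite(P).all(1)];P=P[P[:,2]>0.06]
    if len(P)<50: continue
    r=cv2.minAreaRect((P[:,:2]*1000).astype(np.float32))
    print(round(m["p"],2),np.round(r[0],1),np.round(r[1],1),round(r[2],2),np.percentile(P[:,2],98).round(4))
E
```

```text
0.95 [ 474.7 -416.5] [ 25.9 183.6] 87.51 0.0771
0.78 [ 478.3 -340.9] [ 22.8 156.9] 87.45 0.0761
0.77 [ 483.5 -192.5] [ 19.4 101.3] 86.83 0.0744
0.72 [ 482.4 -266.2] [ 21.  126.8] 87.93 0.0752
```

View pics/w9.png

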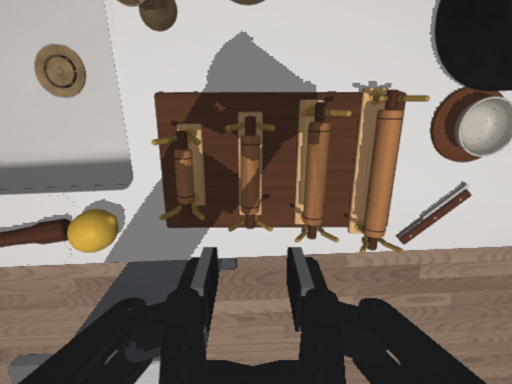

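All four pins, at columns 185, 250, 317 and 385, lie in their own cradles with axes about 64 mm up. Handing in.

```bash
python3 -c "
from plant import *
print(job_done())"
```

```text
the job is handed in; nothing more can be done
None
```

All four pins are seated in their matching cradles, each lowered until it touched the slot bottoms, and the job was handed in at about 42 s of the 112 s allowed.

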